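# Feel out the steel-cored mould insert and present it to the magnetism tester

### The arm

A 6-joint arm with a two-finger parallel gripper is mounted at the origin on the work surface. World frame = base frame: x ahead of the robot, y to its left, z up, the work surface at z = 0. Lengths are in m, angles in rad, forces in N, time in s.
With the tool pointing down it reaches from about 0.275 to 0.725 m from the base axis. Payload 5.6 kg.
Tool frame: the origin (TCP) lies on the centre line of the jaws, within the pads' length; the fingertips stand 22 mm ahead of it and the grasp point (between the pads) lies 3 mm ahead of it; z points along the fingers, y is the line along which they close (so a half turn about z gives the same grasp; the last joint's range is limited). The gripper opens to 85 mm and grips with 20 to 120 N. Pads are 22 mm wide; open, the fingers measure 114 mm over their backs; the gripper's body (76 mm by 85 mm) begins 54 mm behind the grasp point. The pads swing forward as they close: fully open they stand 13 mm farther back than shut.
Start: joints at [1.42, 0.255, 0.108, 0, -1.424, -0.285], TCP at [0.232, 0.499, 0.253] pointing down, gripper open.
Joint ranges: [-2.95, 2.95], [-1.21, 1.97], [-1.09, 1.5], [-2.87, 1.71], [-2.94, -0.07], [-3.05, 3.05]. Speed limits (rad/s): [2.57, 2.57, 3.14, 3.14, 3.14, 3.14].

### API

Orientations are given as a 3x3 rotation matrix whose columns are the frame's x, y, z axes.
In Python, from cell import env gives the robot as it stands. The module is installed in compiled form; this text tells all that it offers. Calls block until the motion is done:
- env.reach(position, orientation): joint-space move of the TCP to a pose.
- env.move_linear(position, rotation=None, vel=0.15, max_force=None): straight line of the TCP; rotation=None keeps the orientation; vel is the mean speed in m/s. With max_force (N) it stops when the force on the tool has changed by that much, and returns True; else False.
- env.set_joints(angles): joint-space move.
- env.set_gripper(opening, squeeze=None): opening from 0.0 (shut) to 1.0 (fully open); squeeze is the grip in N (None keeps the last); returns when the fingers have stopped.
- env.pause(seconds).
- env.solve_ik(position, orientation): joint angles nearest the present ones, or None.
- env.get_state(): the state.
- env.capture(name): name is "side" or "top"; returns the picture (420x560x3 uint8, blue, green, red); there is no depth.
- env.camera_info(name): a dict with "fx", "fy", "cx", "cy" (pixels), "cam_to_world" (4x4, takes a point from camera to world coordinates). Camera axes: x right, y down, z forward; pixel columns grow to the right and rows downward; lengths in m; the calibration is good to about 2 mm. A picture is of the moment at which its call begins. camera_info takes no time and is no camera call.
A pose or a line that the arm cannot do raises env.PlanningError and nothing moves.
- env.sign_off(): hands the job in; it is judged then, once.
Trained networks look in the newest picture that a camera, given by its name, has taken for a name from the list of things; names that differ only in an ending like _2 or _b are one class to them, and where a whole thing is asked for, a point or a joint stands for the part that bears it (a point fixed in the world has none). Each returns a list of dicts, best first, with "score" (0 to 1); they miss things now and then, are a little off and sometimes report something else, mostly with a low value. They report only what shows in the picture. A call takes as long as a camera call.
- env.search_frame(camera, name): "box" ([left, top, right, bottom] in pixels, round what is visible of it).
- env.masks_of(camera, name): "region" (420x560 bool, what is visible of it) and "box" ([left, top, right, bottom] in pixels, round what is visible of it).
The state is a dict: "time_s": time; "q": joint angles; "joint_vel": joint speeds; "joint_torque": joint torques, N m; "tcp_pos": TCP position; "tool_rot": TCP orientation; "contact_force": force on the tool from outside, world axes, zero at the start; "wrist_torque": the same for the moment, N m; "gripper_width": opening from 0.0 (shut) to 1.0 (fully open); "grasp_force": force on a finger pad.
Only numpy, scipy, OpenCV 4.12 (cv2) and the standard library are available. Lean on these libraries where they do the work, as an engineer would, in place of code of your own. Each camera call takes 0.05 s, during which the arm holds its last target. There are 200 camera calls.

### The job

First turn the tester's knob anticlockwise until its red peak pointer is back at the zero stop. Then lift the two look-alike mould inserts in the green tray one after the other to feel which is heavier, standing the lighter one back upright in the tray. Finish with the heavier one in the gripper, held upright and still, centred about 20 mm above the tester's round probe pad without touching it (do not put it down or let go), and leave the jar, brass bushing and screwdriver alone.

Things in the scene. Friction and masses are not known exactly. Their poses are not given: they have to be found in the camera images.
- insert_a: upright plain round aluminium-coloured cylinder, 42 mm in diameter and 72 mm tall, with a dark dot on top; origin at the centre of its underside, z up its axis. Two of these look exactly alike; a sealed core inside makes one of them 0.23 to 0.33 kg heavier than the other (both under 0.55 kg), and which is which changes from start to start
- insert_b: upright plain round aluminium-coloured cylinder, 42 mm in diameter and 72 mm tall, with a dark dot on top; origin at the centre of its underside, z up its axis. Two of these look exactly alike; a sealed core inside makes one of them 0.23 to 0.33 kg heavier than the other (both under 0.55 kg), and which is which changes from start to start
- tray: shallow green plastic tray fixed to the bench, 140 mm (x) by 210 mm (y), 12 mm tall, walls 4 mm, inner floor 4 mm above the bench; origin at the centre of its underside, z up. The inserts start standing on its floor 84 to 130 mm apart (between axes)
- tester: blue box fixed to the bench, 130 mm (x) by 260 mm (y) by 45 mm tall, with a white round dial (90 mm) and black knob on top 70 mm towards its +y, and the orange and black probe pad 70 mm towards its -y; origin at the centre of its underside, z up
- peak_knob (a joint): angle of the knob and its red peak pointer, rad: 0 at the zero stop, grows clockwise seen from above up to 1.7. It turns easily (about 0.03 N m of friction), has no spring and stays where it is left. At 0 the bar and pointer lie along the tester's +y (red tick and small steel stop pin); at value q they lie q clockwise from there
- knob_grip (a point): point on the vertical knob axis, 20 mm above the dial (65 mm above the bench), where to grip the knob's black bar: a bar 12 mm wide, 40 mm long (along the pointer), its top 11.5 mm above this point and its foot 14.5 mm below it, on a round hub 30 mm in diameter and 6.5 mm high
- probe_pad (a point): centre of the top face of the orange-rimmed black round probe pad, 60 mm in diameter, 4 mm high on the tester's top, so 49 mm above the bench; z up
- jar: closed jar with orange cap, 52 mm diameter, 70 mm tall, bystander; origin at the centre of its underside
- bushing: brass bushing, a ring 40 mm outside, 25 mm bore, 30 mm tall, bystander; origin at the centre of its underside
- screwdriver: screwdriver 200 mm long with red handle, lying along its own x, bystander; origin beneath its middle

How it is judged:
By the outcome, as a careful person would: the job done as asked, in the order asked, and still so for the second after the job is handed in, while the arm keeps its last pose, push and grip.
It also fails if it takes over 72 s, if anything falls off the work surface, if the arm or the gripper's body presses on something with over 40 N, if the wrist force passes 120 N, or if a joint passes its speed limit or range.

## Working session

There is one attempt and no reset: what is moved stays moved. The work goes in short steps, each a Python script; the robot and the scene stay as the last script left them, time stands still between calls to the robot, and variables do not carry over. Pictures are saved under pics/ and viewed, at most 10 in all, crops included, and the job is handed in when it is done.

```bash
mkdir -p pics
cat > h.py <<'E'
import numpy as np, cv2
from cell import env
def ray(cam,u,v):
    c=env.camera_info(cam);T=np.array(c["cam_to_world"])
    d=T[:3,:3]@np.array([(u-c["cx"])/c["fx"],(v-c["cy"])/c["fy"],1]);return T[:3,3],d
def at_z(cam,u,v,z):
    o,d=ray(cam,u,v);return o+d*(z-o[2])/d[2]
def px(cam,p):
    c=env.camera_info(cam);T=np.array(c["cam_to_world"])
    q=T[:3,:3].T@(np.array(p)-T[:3,3]);return [c["fx"]*q[0]/q[2]+c["cx"],c["fy"]*q[1]/q[2]+c["cy"]]
def down(yaw): # tool z down, tool y at direction yaw
    y=np.array([np.cos(yaw),np.sin(yaw),0]);z=np.array([0,0,-1.]);return np.column_stack([np.cross(y,z),y,z])
E
python3 - <<'E'
from h import *
np.set_printoptions(precision=3,suppress=True)
for c in ["top","side"]:
    cv2.imwrite(f"pics/{c}0.png",env.capture(c)); print(c,np.array(env.camera_info(c)["cam_to_world"])[:3])
    for n in ["insert_a","tray","tester","peak_knob","probe_pad","jar","bushing","screwdriver"]:
        for r in env.search_frame(c,n)[:3]: print(n,round(r["score"],2),np.round(r["box"]))
s=env.get_state();print(s["time_s"],s["tool_rot"],s["gripper_width"])
E
```

```text
top [[ 0.023 -0.989  0.146  0.438]
 [-0.999 -0.026 -0.023  0.122]
 [ 0.026 -0.145 -0.989  0.919]]
insert_a 0.89 [399. 232. 432. 250.]
insert_a 0.71 [361. 215. 387. 232.]
tray 0.75 [344. 204. 436. 273.]
tester 0.78 [169. 180. 299. 273.]
peak_knob 0.6 [197. 206. 211. 226.]
probe_pad 0.74 [171. 185. 300. 273.]
probe_pad 0.62 [122. 180. 135. 268.]
jar 0.65 [310. 134. 336. 163.]
bushing 0.58 [308. 249. 327. 267.]
screwdriver 0.58 [124. 180. 134. 268.]
screwdriver 0.15 [403. 230. 431. 250.]
side [[ 0.797 -0.302  0.523  0.085]
 [-0.604 -0.415  0.681 -0.518]
 [ 0.012 -0.858 -0.513  0.555]]
insert_a 0.76 [363. 312. 397. 365.]
insert_a 0.67 [328. 274. 358. 325.]
tray 0.66 [286. 288. 437. 404.]
tester 0.91 [200. 189. 290. 275.]
tester 0.27 [261. 273. 281. 301.]
peak_knob 0.44 [226. 189. 238. 204.]
probe_pad 0.84 [203. 186. 286. 276.]
jar 0.91 [355. 215. 384. 256.]
bushing 0.82 [257. 272. 282. 303.]
screwdriver 0.61 [157. 179. 221. 206.]
0.9 [[ 0.907 -0.422 -0.   ]
 [-0.422 -0.907 -0.   ]
 [ 0.     0.    -1.   ]] 0.9991767756541172
```

View pics/top0.png

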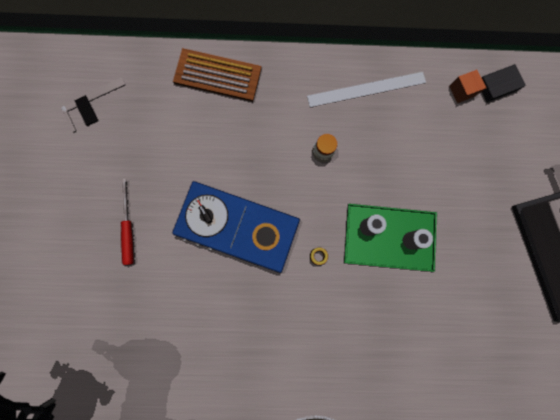

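View pics/side0.png

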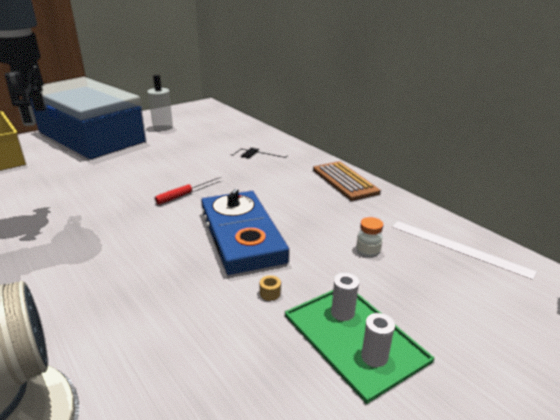

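The top view shows the dial at about (206,216), the pad at about (265,236), the insert tops at about (376,224) and (422,239), and the pointer tilted up-left. The side view agrees. Next I'll refine these positions and zoom in on the dial.

Run:
```python
from h import *
np.set_printoptions(precision=4,suppress=True)
t=cv2.imread("pics/top0.png");s=cv2.imread("pics/side0.png")
a=cv2.resize(t[180:275,165:305],None,fx=5,fy=5,interpolation=cv2.INTER_CUBIC)
cv2.imwrite("pics/crop0.png",a)
def blobs(im,box,cond,minA=20):
    x0,y0,x1,y1=box;h=cv2.cvtColor(im[y0:y1,x0:x1],cv2.COLOR_BGR2HSV).astype(int)
    m=cond(h[...,0],h[...,1],h[...,2]).astype(np.uint8)
    cs,_=cv2.findContours(m,cv2.RETR_EXTERNAL,cv2.CHAIN_APPROX_NONE)
    return [(cv2.minEnclosingCircle(c),np.array(cv2.fitEllipse(cv2.convexHull(c))[0])+[x0,y0],cv2.fitEllipse(cv2.convexHull(c))[1]) for c in cs if cv2.contourArea(c)>minA]
white=lambda h,s,v:(s<70)&(v>130)
orange=lambda h,s,v:(h>5)&(h<22)&(s>150)&(v>110)
for cam,im,bd,bp,bi in [("top",t,(172,182,240,245),(240,215,290,260),(350,208,434,266)),("side",s,(205,190,262,222),(228,222,275,250),(325,265,400,370))]:
    print(cam)
    for nm,b,f,z in [("dial",bd,white,.046),("pad",bp,orange,.049),("ins",bi,lambda h,s,v:(s<60)&(v>(150)),.072+.004)]:
        for r in blobs(im,b,f): print(nm,r[1],r[2],at_z(cam,*r[1],z))
```

```text
topTraceback (most recent call last):
  File "<stdin>", line 16, in <module>
  File "<stdin>", line 10, in blobs
cv2.error: OpenCV(4.12.0) /io/opencv/modules/imgproc/src/shapedescr.cpp:361: error: (-201:Incorrect size of input array) There should be at least 5 points to fit the ellipse in function 'fitEllipseNoDirect'
```

View pics/crop0.png

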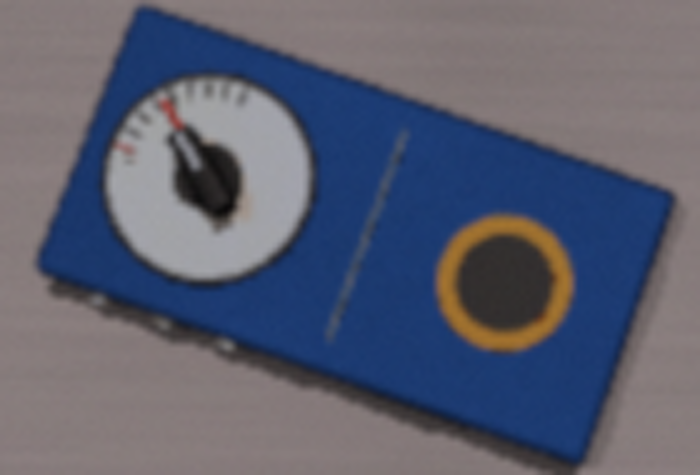

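The crop shows the dial centre at crop (210,179), which is px (207,216), and the pad at crop (505,283), which is px (266,236.6). The pointer tip is at crop (167,102) and the zero tick at crop (122,148), so q is about 0.7 rad.

```bash
cat > m.py <<'E'
from h import *
def blobs(im,box,cond,minA=20):
    x0,y0,x1,y1=box;h=cv2.cvtColor(im[y0:y1,x0:x1],cv2.COLOR_BGR2HSV).astype(int)
    m=cond(h[...,0],h[...,1],h[...,2]).astype(np.uint8)
    cs,_=cv2.findContours(m,cv2.RETR_EXTERNAL,cv2.CHAIN_APPROX_NONE)
    cs=[cv2.convexHull(c) for c in cs if cv2.contourArea(c)>minA]
    return [(np.array(e[0])+[x0,y0],e[1]) for e in (cv2.fitEllipse(c) for c in cs if len(c)>5)]
white=lambda h,s,v:(s<70)&(v>130)
orange=lambda h,s,v:(h>5)&(h<22)&(s>150)&(v>110)
E
python3 - <<'E'
from m import *
np.set_printoptions(precision=4,suppress=True)
t=cv2.imread("pics/top0.png");s=cv2.imread("pics/side0.png")
for cam,im,bd,bp,bi in [("top",t,(180,190,232,242),(240,215,290,260),(350,208,434,266)),("side",s,(205,190,262,222),(228,222,275,250),(325,265,400,370))]:
    print(cam)
    for nm,b,f,z in [("dial",bd,white,.045),("pad",bp,orange,.049),("ins",bi,lambda h,s,v:(s<60)&(v>150),.076)]:
        for r in blobs(im,b,f): print(nm,r[0],np.array(r[1]),at_z(cam,*r[0],z))
c=at_z("top",165+210/5,180+179/5,.046);p=at_z("top",165+167/5,180+102/5,.046);d=at_z("top",165+505/5,180+283/5,.049)
u=c-d;v=p-c;print(c,d,"tester yaw of +y",np.arctan2(u[1],u[0]),"ptr",np.arctan2(v[1],v[0]),np.linalg.norm(u))
E
```

```text
top
dial [206.2788 215.3065] [38.8547 39.8084] [0.5473 0.2529 0.045 ]
pad [265.4388 236.2462] [25.3245 25.4744] [0.5036 0.1198 0.049 ]
ins [422.9222 238.0264] [16.9003 18.0145] [ 0.5062 -0.2208  0.076 ]
ins [376.4937 223.4761] [17.0558 17.6441] [ 0.5352 -0.1201  0.076 ]
side
dial [228.0857 200.8162] [27.0579 50.1689] [0.5493 0.2768 0.045 ]
pad [249.9422 236.401 ] [16.0379 28.1311] [0.5035 0.1188 0.049 ]
ins [369.0145 289.2189] [ 75.8259 101.7608] [ 0.5505 -0.1577  0.076 ]
[0.5461 0.2511 0.046 ] [0.5028 0.1186 0.049 ] tester yaw of +y 1.2551069333759541 ptr 0.5466069283503131 0.13944031909617674
```

Run:
```python
from h import *
np.set_printoptions(precision=3,suppress=True)
P=np.array([.5471,.2525,.078])
for off in (np.pi/2,-np.pi/2):
    for b in (.547,1.254,1.4):
        print(off,b,env.solve_ik(P,down(b+off)))
q=env.solve_ik(P,down(.547-np.pi/2))
env.reach(P+[0,0,.09],down(.547-np.pi/2)); env.set_gripper(.6)
print("touch",env.move_linear(P,vel=.08,max_force=8))
env.set_gripper(0,25)
s=env.get_state();print(s["time_s"],s["tcp_pos"],s["gripper_width"],s["grasp_force"],s["contact_force"],s["wrist_torque"],s["q"])
```

```text
1.5707963267948966 0.547 [ 0.692  0.463 -0.047  0.    -1.06  -1.715]
1.5707963267948966 1.254 [ 0.692  0.463 -0.047  0.    -1.06  -1.008]
1.5707963267948966 1.4 [ 0.692  0.463 -0.047  0.    -1.06  -0.862]
-1.5707963267948966 0.547 [ 0.692  0.463 -0.047  0.    -1.06   1.426]
-1.5707963267948966 1.254 [ 0.692  0.463 -0.047  0.    -1.06   2.133]
-1.5707963267948966 1.4 [ 0.692  0.463 -0.047  0.    -1.06   2.279]
touch False
4.55 [0.547 0.254 0.078] 0.13667055896370098 29.84616369009018 [-3.746  3.195  2.684] [1.131 1.124 0.011] [ 0.693  0.463 -0.046 -0.002 -1.06   1.426]
```

Run:
```python
from h import *
np.set_printoptions(precision=3,suppress=True)
P=np.array([.547,.2535,.078])
q0=env.solve_ik(P,down(.547-np.pi/2))
for a in [.2,.4,.55,.62,.66,.7,.74,.78,.82,.86,.9]:
    q=np.array(q0);q[5]+=a; env.set_joints(q)
    s=env.get_state();print(a,s["time_s"],s["q"][5]-q0[5],s["wrist_torque"],s["contact_force"],s["joint_torque"][5])
    if abs(s["wrist_torque"][2])>.35: break
cv2.imwrite("pics/grip1.png",env.capture("top"))
```

```text
0.2 4.8583 0.19603988359665792 [0.147 1.224 0.089] [-4.072  1.179  5.528] 0.37657429464161396
0.4 5.1667 0.394190756773396 [0.052 1.211 0.07 ] [-3.157  0.523  4.952] 0.24101486429572105
0.55 5.4333 0.5436046964097347 [-0.02   1.032  0.059] [-3.196  0.692  5.518] 0.259868111461401
0.62 5.6833 0.6133186474239767 [0.008 0.961 0.015] [-2.841 -0.183  5.359] 0.12784335762262344
0.66 5.9333 0.6531841161120862 [-0.068  0.944  0.027] [-2.55   1.401  6.098] 0.05836428492330015
0.7 6.1833 0.6936881563162483 [-0.028  0.927  0.039] [-2.407  0.141  4.94 ] 0.05418761749751866
0.74 6.4333 0.732789006384376 [-0.025  0.923 -0.487] [-2.872  0.04   4.647] 0.5920507572591305
```

Run:
```python
from h import *
env.set_gripper(.6); p=env.get_state()["tcp_pos"]
env.move_linear(np.array(p)+[0,0,.12],vel=.15)
R=down(np.arctan2(-.12,.535)+np.pi/2)
np.set_printoptions(precision=3,suppress=True)
for P in ([.5352,-.1201],[.5062,-.2208]):
    for o in np.arange(0,np.pi,.4): print(P,round(o,2),env.solve_ik([*P,.05],down(o)))
env.reach([.5352,-.1201,.22],down(.2808+0*np.pi) if False else env.get_state()["tool_rot"])
t=env.capture("top");s=env.capture("side")
a=cv2.resize(t[180:275,165:305],None,fx=4,fy=4,interpolation=cv2.INTER_CUBIC)
b=cv2.resize(s[180:280,195:335],None,fx=4,fy=4,interpolation=cv2.INTER_CUBIC)[:,:]
cv2.imwrite("pics/zero.png",cv2.resize(np.vstack([a,b[:220]]),None,fx=.99,fy=.99))
print(env.get_state()["time_s"])
```

```text
[0.5352, -0.1201] 0.0 None
[0.5352, -0.1201] 0.4 [ 0.065  0.401 -0.233  0.    -0.937 -2.806]
[0.5352, -0.1201] 0.8 [ 0.065  0.401 -0.233  0.    -0.937 -2.406]
[0.5352, -0.1201] 1.2 [ 0.065  0.401 -0.233  0.    -0.937 -2.006]
[0.5352, -0.1201] 1.6 [ 0.065  0.401 -0.233  0.    -0.937 -1.606]
[0.5352, -0.1201] 2.0 [ 0.065  0.401 -0.233  0.    -0.937 -1.206]
[0.5352, -0.1201] 2.4 [ 0.065  0.401 -0.233  0.    -0.937 -0.806]
[0.5352, -0.1201] 2.8 [ 0.065  0.401 -0.233  0.    -0.937 -0.406]
[0.5062, -0.2208] 0.0 [-0.128  0.408 -0.222  0.    -0.941 -3.014]
[0.5062, -0.2208] 0.4 [-0.128  0.408 -0.222  0.    -0.941 -2.614]
[0.5062, -0.2208] 0.8 [-0.128  0.408 -0.222  0.    -0.941 -2.214]
[0.5062, -0.2208] 1.2 [-0.128  0.408 -0.222  0.    -0.941 -1.814]
[0.5062, -0.2208] 1.6 [-0.128  0.408 -0.222  0.    -0.941 -1.414]
[0.5062, -0.2208] 2.0 [-0.128  0.408 -0.222  0.    -0.941 -1.014]
[0.5062, -0.2208] 2.4 [-0.128  0.408 -0.222  0.    -0.941 -0.614]
[0.5062, -0.2208] 2.8 [-0.128  0.408 -0.222  0.    -0.941 -0.214]
9.4
```

View pics/zero.png

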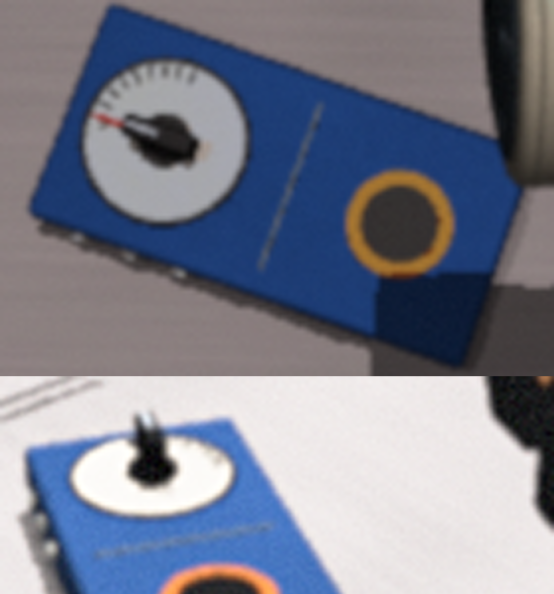

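The pointer now sits on the zero tick at crop (102,120). Next is weighing the two inserts.

```bash
cat > w.py <<'E'
from h import *
np.set_printoptions(precision=3,suppress=True)
R=down(2.861);ZG=.053
def fz(n=15):
    env.pause(.5);v=[]
    for _ in range(n): env.pause(.03);v.append(env.get_state()["contact_force"])
    return np.mean(v,0),np.std(v,0)
def lift(xy):
    P=np.array([*xy,ZG]);env.reach(P+[0,0,.11],R);env.set_gripper(.9)
    print("free",*fz())
    print("touch",env.move_linear(P,vel=.1,max_force=10)); env.set_gripper(0,50)
    s=env.get_state();print(s["tcp_pos"],s["gripper_width"],s["grasp_force"])
    env.move_linear(P+[0,0,.11],vel=.1)
    print("held",*fz()); s=env.get_state();print(s["tcp_pos"],s["gripper_width"],s["time_s"])
def put(xy):
    P=np.array([*xy,ZG]);env.move_linear(P+[0,0,.006],vel=.1)
    print("landed",env.move_linear(P-[0,0,.003],vel=.02,max_force=4),env.get_state()["tcp_pos"])
    env.set_gripper(.9);env.move_linear(P+[0,0,.11],vel=.12);print(env.get_state()["time_s"])
E
python3 - <<'E'
from w import *
A=[.5352,-.1201]
lift(A)
cv2.imwrite("pics/held.png",env.capture("side"))
E
```

```text
free [ 0.029 -0.139 -0.193] [0.515 0.471 0.393]
touch False
[ 0.535 -0.12   0.054] 0.487319087601013 50.47569952905178
held [ 0.009 -0.128 -4.557] [0.33  0.48  0.393]
[ 0.535 -0.12   0.163] 0.4871843061821093 17.3417
```

View pics/held.png

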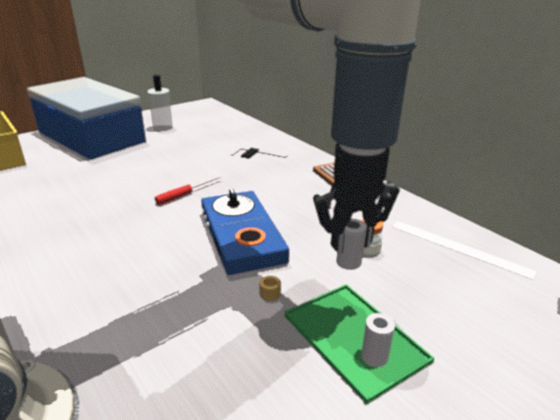

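The insert is held upright at about (350,243), with the other still standing in the tray at (378,340). This one is about 0.445 kg. I'll put it back and lift the other.

Run:
```python
from w import *
A=[.5352,-.1201];B=[.5062,-.2208]
put(A);lift(B)
```

```text
landed True [ 0.536 -0.12   0.054]
20.4667
free [-0.195 -0.132 -0.127] [0.448 0.489 0.389]
touch False
[ 0.506 -0.221  0.054] 0.48152671352055226 50.7021220587194
held [ 0.121 -0.159 -1.908] [0.31  0.429 0.356]
[ 0.506 -0.221  0.163] 0.4808283730450116 26.1
```

Run:
```python
from w import *
A=[.5352,-.1201];B=[.5062,-.2208];D=np.array([.5036,.1195])
put(B);lift(A)
env.move_linear([*A,.21],vel=.12)
env.move_linear([*D,.21],vel=.12)
env.move_linear([*D,.119],vel=.06)
env.pause(.5);s=env.get_state();print(s["tcp_pos"],s["tool_rot"],s["time_s"],s["contact_force"],s["grasp_force"])
t=env.capture("top");si=env.capture("side")
for n in ("insert_a",):
  for c in ("side","top"):
    for r in env.search_frame(c,n)[:3]: print(c,r["score"],np.round(r["box"],1))
# expected contour of the insert's underside / top rim in side view
for z in (.069,.141):
    print(z,[np.round(px("side",[D[0]+.021*np.cos(a),D[1]+.021*np.sin(a),z]),1).tolist() for a in np.arange(0,6.28,np.pi/4)])
cv2.imwrite("pics/fin.png",np.hstack([cv2.resize(si[160:290,190:320],None,fx=4,fy=4,interpolation=cv2.INTER_CUBIC),cv2.resize(t[180:310,200:265],None,fx=4,fy=4)]))
cv2.imwrite("pics/fullside.png",si)
```

```text
landed True [ 0.507 -0.221  0.054]
29.175
free [ 0.067 -0.028 -0.203] [0.627 0.598 0.358]
touch False
[ 0.536 -0.12   0.054] 0.4841914387894873 50.57806771248579
held [ 0.055  0.36  -4.832] [0.618 0.328 0.422]
[ 0.535 -0.12   0.163] 0.48631930970322973 34.8083
[0.504 0.12  0.119] [[-0.277 -0.961  0.   ]
 [-0.961  0.277  0.   ]
 [-0.    -0.    -1.   ]] 39.6833 [ 0.49  -0.236 -5.93 ] 51.15732628852129
top 0.61 [401.2 228.2 430.7 250.4]
0.069 [[258.2, 224.6], [251.5, 222.4], [243.8, 223.4], [239.3, 227.0], [240.7, 231.3], [247.5, 233.6], [255.6, 232.5], [259.9, 228.8]]
0.141 [[257.8, 193.1], [250.9, 191.1], [242.8, 192.0], [238.0, 195.3], [239.6, 199.3], [246.6, 201.5], [255.0, 200.5], [259.6, 197.0]]
```

View pics/fin.png

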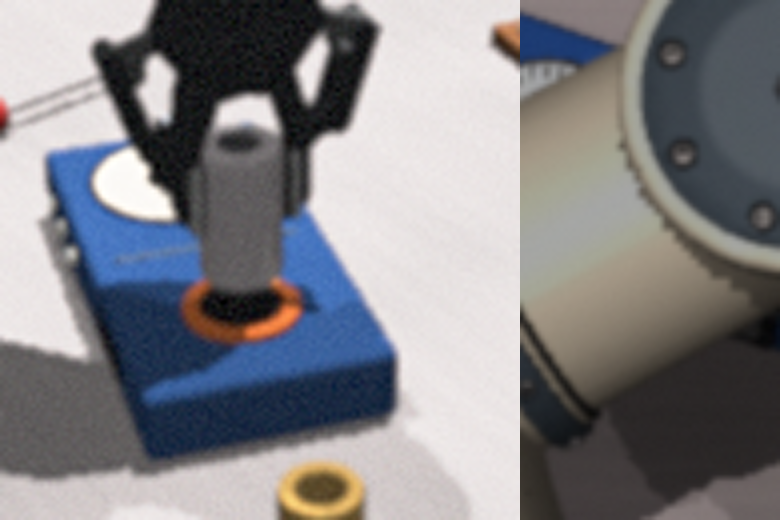

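View pics/fullside.png

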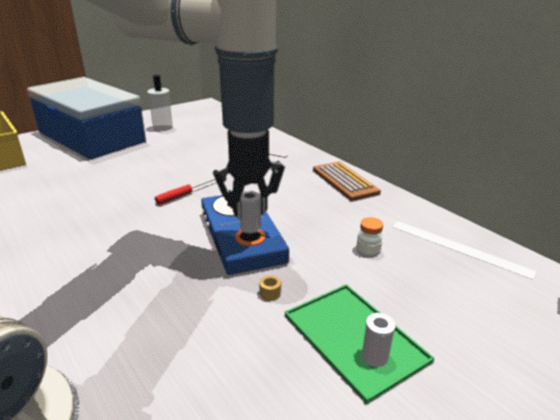

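The insert hangs upright at side px (250,213), with its underside at about row 233 against a predicted 233.6. It is centred over the pad at (250,236), and the lighter insert stands in the tray.

Run:
```python
from h import *
env.pause(.5);s=env.get_state();print(s["tcp_pos"],s["grasp_force"],s["time_s"],abs(np.array(s["joint_vel"])).max())
print(env.sign_off())
```

```text
[0.50359686 0.11949929 0.11899699] 51.15768928080797 40.3833 0.0030999410831608026
the job is handed in; nothing more can be done
None
```

I handed the job in at 40.4 s: the peak pointer is back at zero, the lighter insert (about 0.18 kg) stands in the tray, and the heavier one (about 0.45 kg) is held upright and still about 20 mm above the probe pad.

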